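Step the test box dial up four clicks

TASK

Of the two test boxes on the bench, take the one whose dial has a raised pointer bar. With a fingertip, push the bar round clockwise (seen from above) by exactly four clicks, not a click more, and leave it resting in the fourth click; then press the push button of that same box right down and let it come back up. Push lightly and do not pinch the dial or force it backwards; leave the other box's dial and button and the things lying about where they are.

Things in the scene. Friction and masses are not known exactly. Their poses are not given: they have to be found in the camera images.
- pointer_box: grey metal housing, fixed to the bench, 160 (its x, front to back) x 220 (its y) x 60 mm high; origin at the centre of its underside, z up; dial axis vertical at (0, +40) mm in this frame, push button at (-25, -75) mm. Its dial is a flat black disc with a raised pointer bar across it. The other box has the same housing and button.
- pointer_dial (a joint): turn of the pointer dial, rad, + clockwise from above. Starts at 0, in a click. A click every 0.524 rad (30 deg), each marked by a dot on the panel; end stops 2 clicks back and 6 ahead. Sprung: resists up to 0.17 N m (4 N at 40 mm) a quarter of the way to the next click; just past halfway (friction may need a few degrees) it snaps by itself into the next click, ahead of the finger, and stays.
- pointer_dial_centre (a point): on the dial's axis, at the bar's top, 98 mm above the bench. The dial is a black disc 68 mm across, its top 74 mm above the bench; on it stands a straight aluminium bar 10 mm wide, 24 mm high, from 29 mm behind the axis to 55 mm ahead. The long end (black line) is the pointer, overhanging the disc with 14 mm free below it. x axis along the bar to the pointer end, z up.
- pointer_dial_tip (a point): middle of the pointer bar's long end, at its top edge, 55 mm from the axis. At the start it points to the box's left and somewhat to its front: 130 degrees anticlockwise from the box's x axis.
- pointer_button (a joint): travel of the pointer box's push button, m: 0 up, 0.006 fully down; spring return, about 5 N fully down. It counts as pressed beyond 0.0045.
- pointer_button_top (a point): centre of the top of the pointer box's grey round push button (28 mm across, pressed straight down), z up
- round_box: grey metal housing, fixed to the bench, 160 (its x, front to back) x 220 (its y) x 60 mm high; origin at the centre of its underside, z up; dial axis vertical at (0, +40) mm in this frame, push button at (-25, -75) mm. Its dial is a plain round fluted black knob without a bar. To be left alone.
- round_dial_centre (a point): centre of the top of the other box's round fluted knob, 64 mm across, top 96 mm above the bench; turns freely with a little friction
- round_dial_mark (a point): outer end of the black line on top of the round knob, 30 mm from its axis; turns with the knob
- round_button (a joint): travel of the other box's push button, m: 0 up, 0.006 fully down. Same button, to be left alone
- power_driver: loose grey electric screwdriver lying on the bench between the boxes, 36 mm thick, 180 mm long along its x; origin on the bench under it, 85 mm from its rear end
- solder_spool: loose spool standing between the boxes, 54 mm across, 48 mm high; origin at the centre of its underside
- connector_a: loose metal connector standing on the pointer box's top panel, 22 mm across, 24 mm high; origin at the centre of its underside
- connector_b: loose metal connector standing on the other box's top panel, 22 mm across, 24 mm high; origin at the centre of its underside
- flux_bottle: loose white bottle with a black cap, 48 mm across, 110 mm high, at the left; origin at the centre of its underside
- heat_sink: loose finned aluminium heat sink, 60 by 45 by 32 mm, at the right; origin at the centre of its underside
- screw_cup: loose open steel bowl, 70 mm across, 40 mm high, at the back in the middle; origin at the centre of its underside

How it is judged:
By the outcome, as a careful person would: the job done as asked, in the order asked, and still so for the second after the job is handed in, with the robot touching nothing.
It also fails if it takes over 64 s, if anything falls off the work surface, if the arm or the gripper's body presses on something with over 40 N, if the wrist force passes 120 N, or if a joint passes its speed limit or range.

ROBOT

A 6-joint arm with a two-finger parallel gripper is mounted at the origin on the work surface. World frame = base frame: x ahead of the robot, y to its left, z up, the work surface at z = 0. Lengths are in mm, angles in rad, forces in N, time in s.
With the tool pointing down it reaches from about 400 to 925 mm from the base axis. Payload 12.5 kg.
Tool frame: the origin (TCP) lies on the centre line of the jaws, within the pads' length; the fingertips stand 19 mm ahead of it and the grasp point (between the pads) is the TCP; z points along the fingers, y is the line along which they close (so a half turn about z gives the same grasp; the last joint's range is limited). The gripper opens to 95 mm and grips with 3 to 60 N. Pads are 20 mm wide; open, the fingers measure 119 mm over their backs; the gripper's body (75 mm by 180 mm) begins 59 mm behind the grasp point.
Start: joints at [1.231, 0.491, 1.559, -0, 1.092, -0.106], TCP at [144.779, 608.018, 213.561] pointing down, gripper open.
Joint ranges: [-3.1, 3.1], [-0.84, 2.19], [0.05, 2.79], [-1.13, 4.28], [0.06, 2.93], [-2.69, 2.69]. Speed limits (rad/s): [2.22, 2.22, 2.79, 3.14, 3.14, 3.14].

INTERFACE

Orientations are given as [roll, pitch, yaw] about the fixed x, y, z axes, in that order (R = Rz(yaw) Ry(pitch) Rx(roll)).
In Python, from cell import state, read_camera, job_done gives the robot as it stands.
- The arm moves only by the tool arm_command, never from a script. Its argument "deltas" is a list of rows, each an object of numbers: "dx", "dy", "dz": the shift along the world's x, y, z in m; "yaw": the turn about the world's z in degrees. In form: [{"dx": .., "dy": .., "dz": .., "yaw": ..}, ...]. A call has 1 to 20 rows; each row shifts and turns the commanded pose from where the row before left it; what a row does not reach is not made up. A row lasts 1/10 s, in which the tool goes at most 50 mm and 8.59 degrees, less where a joint would pass 70% of its speed; a pose out of reach is approached as far as the arm can. A call with a gripper value outside its range is refused whole. "gripper" is the finger opening in m, from 0 to 0.0951, set as the call begins (left out, the last holds). The fingers move at their own pace and stop on an object; the grip force is fixed at half the most. Time passes only in rows, so rows that do not move let the fingers close. It gives the time, the measured TCP pose, the force, the opening and the grip force at its end, in the units of the state.
- state(): the state, without advancing time (a new reading comes with each control period).
- read_camera(name): name is "scene" or "top" or "wrist"; returns a dict with "color" (400x640x3 uint8, red, green, blue), "range_z" (400x640 float32, mm along the optical axis (not along the pixel's ray), 0 where there is no reading), "fx", "fy", "cx", "cy" (pixels), "extrinsics" (4x4, takes a point from camera to world coordinates). Camera axes: x right, y up, looking along -z (the intrinsics and any distortion apply to the point x, -y, -z); pixel columns grow to the right and rows downward; lengths in mm; the calibration is good to about 2 mm. A picture is of the moment at which its call begins.
- job_done(): hands the job in; it is judged then, once.
The state is a dict: "t": time; "joints": joint angles; "qvel": joint speeds; "tau": joint torques, N m; "eef_pos": TCP position; "tcp_rot": TCP orientation; "ft_force": force on the tool from outside, world axes, zero at the start; "moment": the same for the moment, N m; "opening": opening from 0.0 (shut) to 1.0 (fully open); "grip_force": force on a finger pad.
Only numpy, scipy, OpenCV 4.12 (cv2) and the standard library are available. Lean on these libraries where they do the work, as an engineer would, in place of code of your own. Each camera call takes 0.05 s, during which the arm holds its last target. There are 200 camera calls.

## Working session

There is one attempt and no reset: what is moved stays moved. The work goes in short steps, Python scripts to look and compute and a tool call to move; the robot and the scene stay as the last step left them, time stands still between calls to the robot, and variables do not carry over. Pictures are saved under pics/ and viewed, at most 10 in all, crops included, and the job is handed in when it is done.

Besides the shell and the picture viewer there is one more tool, called after ">>>" as name(argument=value, ...) on one line, values as JSON. arm_command: Moves the arm, as the interface text tells. Its arguments: {"type":"object","properties":{"deltas":{"type":"array"},"gripper":{"type":"number"}},"required":["deltas"]}

```bash
mkdir -p pics
cat > h.py <<'E'
from cell import state, read_camera, job_done
import numpy as np, cv2
def cam(n):
    d=read_camera(n); np.savez(f'/tmp/{n}.npz',**d); return d
def save(d,f,s=1): cv2.imwrite(f,cv2.resize(d["color"],None,fx=s,fy=s)[:,:,::-1])
def pts(d):
    z=d["range_z"]; v,u=np.mgrid[:400,:640]
    P=np.stack([(u-d["cx"])/d["fx"]*z,-(v-d["cy"])/d["fy"]*z,-z,np.ones_like(z)],-1)
    return (P@np.array(d["extrinsics"]).T)[...,:3]
E
python3 - <<'E'
from h import *
d=cam("top"); save(d,"pics/top.png",1.25)
print({k:v for k,v in d.items() if k not in("color","range_z")}); print(state())
E
```

```text
{'fx': 395.1390825191637, 'fy': 395.1390825191637, 'cx': 322.5797017091537, 'cy': 196.59320762529535, 'extrinsics': array([[-3.76767734e-03,  9.84575272e-01, -1.74920952e-01,
         3.68731431e+02],
       [-9.99640512e-01, -8.35167101e-03, -2.54773702e-02,
        -2.51416278e+01],
       [-2.65452710e-02,  1.74762079e-01,  9.84252795e-01,
         1.31711588e+03],
       [ 0.00000000e+00,  0.00000000e+00,  0.00000000e+00,
         1.00000000e+00]])}
{'t': 0.05, 'joints': array([ 1.23140212e+00,  4.91539054e-01,  1.55945971e+00, -1.19889132e-05,
        1.09169482e+00, -1.05599453e-01]), 'qvel': array([ 2.29117633e-04,  6.67605741e-04, -1.85061337e-03, -9.71958984e-04,
       -6.98594900e-05,  1.19983950e-03]), 'tau': array([ 1.19145763e-03, -6.14229655e+01, -2.58910704e+01,  6.94924174e-02,
        4.69681062e-02, -5.46115200e-05]), 'eef_pos': array([144.69102307, 607.7643934 , 212.97095558]), 'tcp_rot': array([-3.14049673e+00, -1.05468126e-04,  2.90780338e+00]), 'ft_force': array([-0.05638479,  0.55600705, -0.3457762 ]), 'moment': array([ 0.0258476 , -0.06241355,  0.09286628]), 'grip_force': 0.0, 'opening': 0.9986833807929587}
```

View pics/top.png

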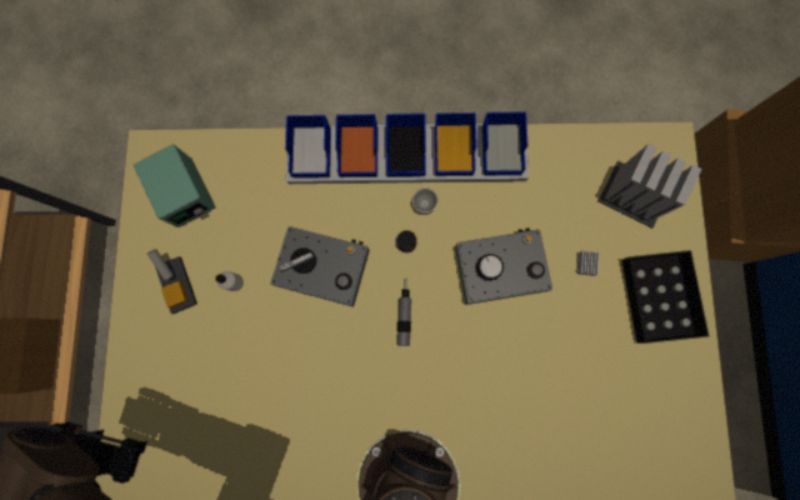

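The top view shows the pointer box at about (320,265), with its bar pointing left and slightly down in the image. Its button is at (343,281) and connector_a at (351,248). The round box is at (505,265). Next I fit the box and the bar from depth.

Run:
```python
from h import *
d=dict(np.load('/tmp/top.npz')); P=pts(d)
u,v=np.meshgrid(np.arange(640),np.arange(400))
roi=(u>205)&(u<305)&(v>170)&(v<255)
print('bench z',np.median(P[(u>100)&(u<200)&(v>250)&(v<300)][:,2]))
Z=P[...,2]
top=P[roi&(Z>45)&(Z<68)]; print('panel z',np.median(top[:,2]))
r=cv2.minAreaRect(P[roi&(Z>45)][:,:2].astype(np.float32)); print('rect',r, cv2.boxPoints(r))
bar=P[roi&(Z>86)]; print('bar n',len(bar),bar.mean(0)); 
r=cv2.minAreaRect(bar[:,:2].astype(np.float32)); print('bar',r,cv2.boxPoints(r))
lo,hi=roi.nonzero()[0].min(),0
c=d["color"][165:260,200:310]; cv2.imwrite("pics/crop.png",cv2.resize(c,None,fx=7,fy=6,interpolation=cv2.INTER_CUBIC)[:,:,::-1])
Zc=Z[175:250:3,210:300:3]; 
disc=P[roi&(Z>70)&(Z<80)]; print('disc n',len(disc),np.median(disc,0))
```

```text
bench z 0.33089229175106993
panel z 60.13257741980101
rect ((515.6592407226562, 140.53384399414062), (408.1305236816406, 171.9708251953125), 71.28080749511719) [[368.7315   -25.141617]
 [531.6055   -80.33226 ]
 [662.587    306.2093  ]
 [499.71295  361.39996 ]]
bar n 151 [500.42419782 187.50512254 427.83648027]
bar ((507.0675964355469, 119.40731811523438), (380.0093994140625, 125.37139892578125), 64.5167236328125) [[368.73145  -25.141632]
 [481.90558  -79.082375]
 [645.40375  263.95627 ]
 [532.2296   317.897   ]]
disc n 354 [543.20604057 252.18739192  74.27317852]
```

View pics/crop.png

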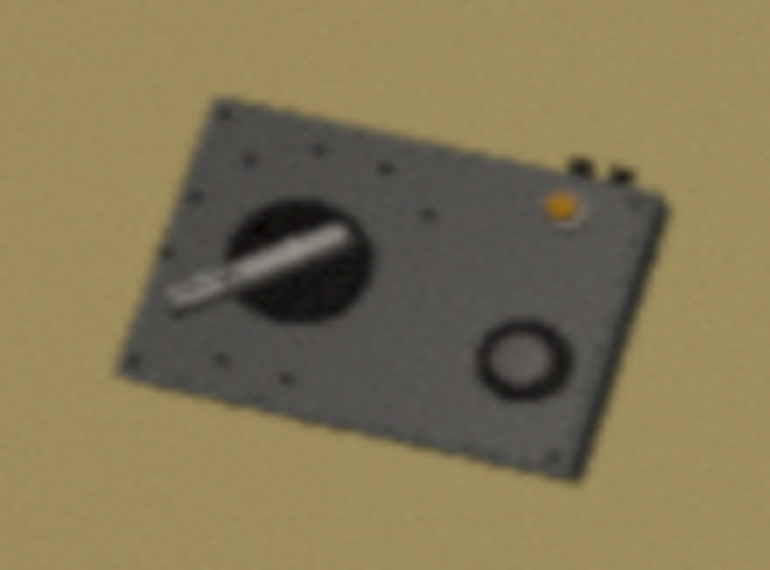

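The crop shows the bar from the disc out to the left, with its tip near crop pixel (175,300). The click dots run round the dial, the button is at (522,360), and the connector (orange top) is near (565,207).

Run:
```python
from h import *
d=dict(np.load('/tmp/top.npz')); P=pts(d)
u,v=np.meshgrid(np.arange(640),np.arange(400))
Z=P[...,2]; ok=(d["range_z"]>0)&(u>205)&(u<305)&(v>170)&(v<255)&(Z<130)
r=cv2.minAreaRect(P[ok&(Z>50)&(Z<110)][:,:2].astype(np.float32)); print('rect',r, cv2.boxPoints(r))
bar=P[ok&(Z>88)]; print('bar',len(bar),np.median(bar,0)); r=cv2.minAreaRect(bar[:,:2].astype(np.float32)); print(r,cv2.boxPoints(r))
def px(u,v,z):
    E=np.array(d["extrinsics"]); D=E[:3,:3]@np.array([(u-d["cx"])/d["fx"],-(v-d["cy"])/d["fy"],-1]); return E[:3,3]+D*(z-E[2,3])/D[2]
f=lambda a,b,z:px((a+.5)/7-.5+200,(b+.5)/6-.5+165,z)
print('disc',f(300,261,74)); print('tip',f(174,302,98),'tail',f(346,230,98)); print('button ring',f(525,360,60),f(520,360,68)); print('conn',f(562,208,84))
# panel corners
c=np.array([f(*q,60)[:2] for q in[(218,98),(665,200),(580,482),(120,376)]]);print('corners\n',c,c.mean(0),np.linalg.norm(np.diff(c,axis=0),axis=1))
for n,(a,b) in dict(d0=(222,360),d1=(287,379)).items(): print(n,f(a,b,60))
for (a,b) in [(167,253),(196,197),(250,160),(320,150),(387,168),(429,214)]:print(f(a,b,60)[:2])
for nm,(a,b) in dict(c=(565,207),b=(520,360)).items():
    U,V=int(a/7+200),int(b/6+165); print(nm,Z[V-2:V+3,U-2:U+3].round())
print(len(P[ok&(Z>75)]))
```

```text
rect ((545.034912109375, 226.7393035888672), (220.70260620117188, 160.0910186767578), 74.9065170288086) [[439.0159  141.0383 ]
 [593.5841   99.35144]
 [651.05396 312.4403 ]
 [496.48572 354.12717]]
bar 102 [548.70981005 275.36357678  97.48222179]
((556.4879760742188, 230.08837890625), (160.87359619140625, 84.78014373779297), 78.89934539794922) [[499.40424 159.31802]
 [582.5982  142.99503]
 [613.5717  300.85873]
 [530.37775 317.18173]]
disc [554.51976809 263.53125365  74.        ]
tip [529.75267195 313.93288884  98.        ] tail [567.17783275 237.71723873  98.        ]
button ring [502.40844696 161.54196938  60.        ] [501.57273742 162.63520021  68.        ]
conn [580.46140515 142.54595267  84.        ]
corners
 [[646.85789411 308.2491847 ]
 [588.5641977   98.0968868 ]
 [437.53977926 135.39327409]
 [495.04236344 347.85454843]] [542.00105863 222.39847351] [218.08746721 155.56154882 220.10529363]
d0 [503.32472596 301.07238454  60.        ]
d1 [492.94414638 270.73792324  60.        ]
[561.45372213 328.82911276]
[592.04739662 316.49986334]
[612.24892833 291.96881948]
[617.49163868 259.35821268]
[607.26402827 227.73958181]
[581.80697645 207.53272933]
c [[71. 85. 87. 71. 67.]
 [90. 85. 86. 85. 77.]
 [85. 86. 82. 87. 78.]
 [86. 92. 85. 85. 72.]
 [67. 79. 79. 73. 71.]]
b [[81. 85. 83. 86. 87.]
 [85. 86. 85. 83. 87.]
 [81. 85. 82. 81. 84.]
 [83. 83. 84. 80. 86.]
 [85. 79. 82. 80. 82.]]
321
```

>>> arm_command(deltas=[{"dx": 0.01,"dy": -0.01},{"dx": 0.025,"dy": -0.021,"yaw": -3.4},{"dx": 0.025,"dy": -0.021,"yaw": -3.4},{"dx": 0.025,"dy": -0.021,"yaw": -3.4},{"dx": 0.025,"dy": -0.021,"yaw": -3.4},{"dx": 0.025,"dy": -0.021,"yaw": -3.4},{"dx": 0.025,"dy": -0.021,"yaw": -3.4},{"dx": 0.025,"dy": -0.021,"yaw": -3.4},{"dx": 0.025,"dy": -0.021,"yaw": -3.4},{"dx": 0.025,"dy": -0.021,"yaw": -3.4},{"dx": 0.025,"dy": -0.021,"yaw": -3.4},{"dx": 0.025,"dy": -0.021,"yaw": -3.4},{"dx": 0.025,"dy": -0.021,"yaw": -3.4},{"dx": 0.025,"dy": -0.021,"yaw": -3.4},{"dx": 0.025,"dy": -0.021,"yaw": -3.4},{"dx": 0.01,"dy": -0.012,"yaw": -3.4},{},{}], gripper=0)

```text
$.deltas[0]: bad value
```

Run:
```python
from h import *
d=cam("wrist"); save(d,"pics/wrist.png",1.25); s=state(); print(s['t'],s['eef_pos'],np.degrees(s['tcp_rot']),s['opening'],s['joints'],s['ft_force'])
P=pts(d);Z=P[...,2];ok=(d["range_z"]>0)
m=ok&(Z>91)&(Z<105)&(np.hypot(P[...,0]-555,P[...,1]-264.5)<65)
print(m.sum())
if m.sum()>20:
    b=P[m]; r=cv2.minAreaRect(b[:,:2].astype(np.float32)); print(r,cv2.boxPoints(r),np.median(b,0))
```

```text
0.1 [144.72975152 607.78894551 213.02226664] [-1.79944613e+02 -5.33551729e-03  1.66602881e+02] 1.004169119370678 [ 1.23135591e+00  4.91487074e-01  1.55940446e+00 -1.04851900e-05
  1.09167223e+00 -1.05611777e-01] [-0.58159345 -0.33135796  0.34072631]
0
```

View pics/wrist.png

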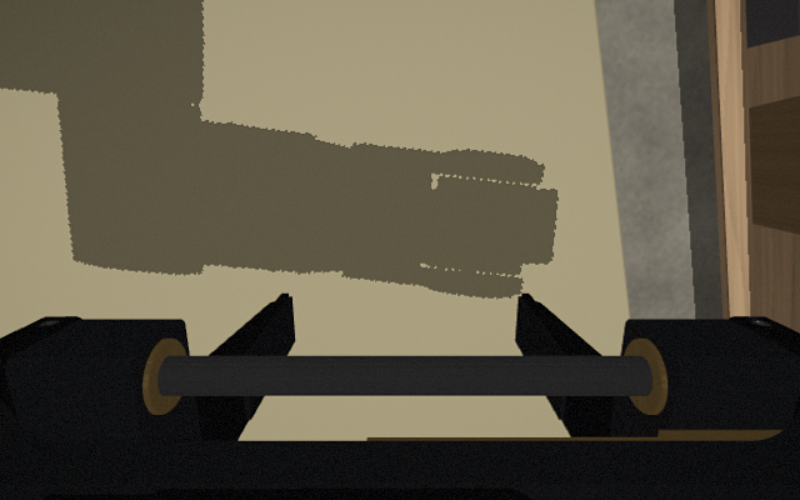

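The move was refused because every row needs all four numbers. The wrist picture shows only the bench and the fingers. I'll resend the move.

>>> arm_command(deltas=[{"dx": 0.01,"dy": -0.01,"dz": 0,"yaw": 0},{"dx": 0.025,"dy": -0.021,"dz": 0,"yaw": -3.4},{"dx": 0.025,"dy": -0.021,"dz": 0,"yaw": -3.4},{"dx": 0.025,"dy": -0.021,"dz": 0,"yaw": -3.4},{"dx": 0.025,"dy": -0.021,"dz": 0,"yaw": -3.4},{"dx": 0.025,"dy": -0.021,"dz": 0,"yaw": -3.4},{"dx": 0.025,"dy": -0.021,"dz": 0,"yaw": -3.4},{"dx": 0.025,"dy": -0.021,"dz": 0,"yaw": -3.4},{"dx": 0.025,"dy": -0.021,"dz": 0,"yaw": -3.4},{"dx": 0.025,"dy": -0.021,"dz": 0,"yaw": -3.4},{"dx": 0.025,"dy": -0.021,"dz": 0,"yaw": -3.4},{"dx": 0.025,"dy": -0.021,"dz": 0,"yaw": -3.4},{"dx": 0.025,"dy": -0.021,"dz": 0,"yaw": -3.4},{"dx": 0.025,"dy": -0.021,"dz": 0,"yaw": -3.4},{"dx": 0.025,"dy": -0.021,"dz": 0,"yaw": -3.4},{"dx": 0.01,"dy": -0.012,"dz": 0,"yaw": -3.4},{"dx": 0,"dy": 0,"dz": 0,"yaw": 0},{"dx": 0,"dy": 0,"dz": 0,"yaw": 0}], gripper=0)

```text
t: 1.9
eef_pos: [514.5, 291.4, 213.4]
tcp_rot: [-3.141, -0.0, 2.018]
ft_force: [0.8, -0.1, 0.2]
opening: 0.006
grip_force: 0.0
```

Run:
```python
from h import *
d=cam("wrist"); save(d,"pics/wrist2.png",1.25); s=state(); print(s['t'],s['eef_pos'],np.degrees(s['tcp_rot']),s['opening'],s['joints'],s['ft_force'])
P=pts(d);Z=P[...,2];ok=(d["range_z"]>0)
m=ok&(Z>91)&(Z<105)&(np.hypot(P[...,0]-555,P[...,1]-264.5)<65)
print(m.sum())
if m.sum()>20:
    b=P[m]; r=cv2.minAreaRect(b[:,:2].astype(np.float32)); print(r,cv2.boxPoints(r),np.median(b,0))
```

```text
1.95 [514.24036237 291.90984818 213.49796551] [-1.79978865e+02 -6.74424498e-03  1.15670667e+02] 0.004955567099216652 [ 4.04569409e-01  4.43081798e-01  1.64399342e+00  1.16766584e-04
  1.05489107e+00 -4.35258868e-02] [0.43890141 1.33291522 0.1279251 ]
845
((544.6212158203125, 285.0457763671875), (10.251725196838379, 66.7517318725586), 24.892440795898438) [[525.9231  313.16345]
 [554.02    252.61298]
 [563.31934 256.9281 ]
 [535.2224  317.47858]] [542.96000036 287.64429516 100.15137064]
```

View pics/wrist2.png

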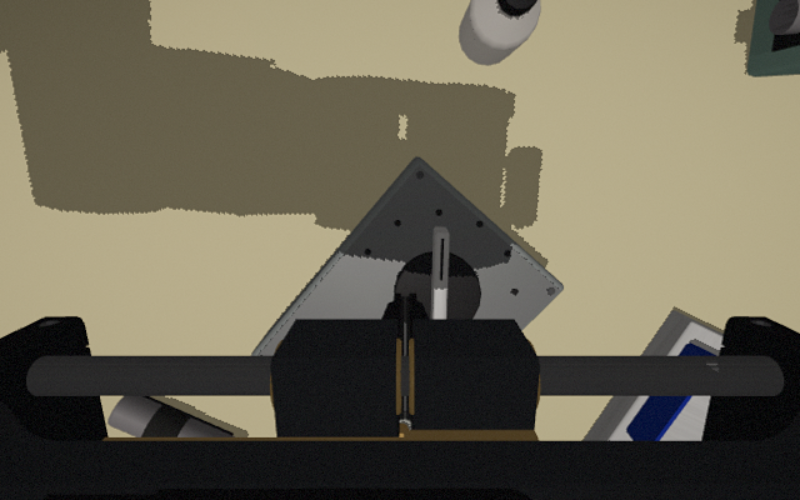

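The wrist view shows the bar at (440,275), with the closed fingertip (405,295) left of it and clear. The bar angle is 115° and the dial axis is about (554.2, 264.8). Next I go down, then close the gap sideways.

>>> arm_command(deltas=[{"dx": 0,"dy": 0,"dz": -0.02,"yaw": 0},{"dx": 0,"dy": 0,"dz": -0.025,"yaw": 0},{"dx": 0,"dy": 0,"dz": -0.025,"yaw": 0},{"dx": 0,"dy": 0,"dz": -0.02,"yaw": -0.5},{"dx": 0,"dy": 0,"dz": -0.015,"yaw": 0},{"dx": 0,"dy": 0,"dz": -0.008,"yaw": 0},{"dx": 0,"dy": 0,"dz": 0,"yaw": 0},{"dx": 0.0018,"dy": 0.0008,"dz": 0,"yaw": 0},{"dx": 0.0018,"dy": 0.0008,"dz": 0,"yaw": 0},{"dx": 0.0018,"dy": 0.0008,"dz": 0,"yaw": 0},{"dx": 0,"dy": 0,"dz": 0,"yaw": 0}])

```text
t: 3.05
eef_pos: [520.6, 294.6, 101.0]
tcp_rot: [3.141, 0.0, 2.009]
ft_force: [-0.1, 1.0, -0.2]
opening: 0.003
grip_force: 0.0
```

>>> arm_command(deltas=[{"dx": 0.0009,"dy": 0.0004,"dz": 0,"yaw": 0},{"dx": 0.0009,"dy": 0.0004,"dz": 0,"yaw": 0},{"dx": 0,"dy": 0,"dz": 0,"yaw": 0}])

```text
t: 3.35
eef_pos: [522.1, 295.2, 100.6]
tcp_rot: [3.141, 0.0, 2.009]
ft_force: [-0.1, -0.3, -0.3]
opening: 0.005
grip_force: 0.0
```

Run:
```python
from h import *
d=cam("wrist"); cv2.imwrite("pics/w3.png",cv2.resize(d["color"][100:300,230:450],None,fx=3,fy=3)[:,:,::-1]); s=state(); print(s['t'],s['eef_pos'],np.degrees(s['tcp_rot']),s['ft_force'],s['moment'])
```

```text
3.4 [522.01020693 295.22387798 100.56674511] [1.79994855e+02 5.27563202e-04 1.15101896e+02] [-0.46127875 -0.27171431 -1.50429178] [-0.1054518   0.04189728  0.01130082]
```

View pics/w3.png

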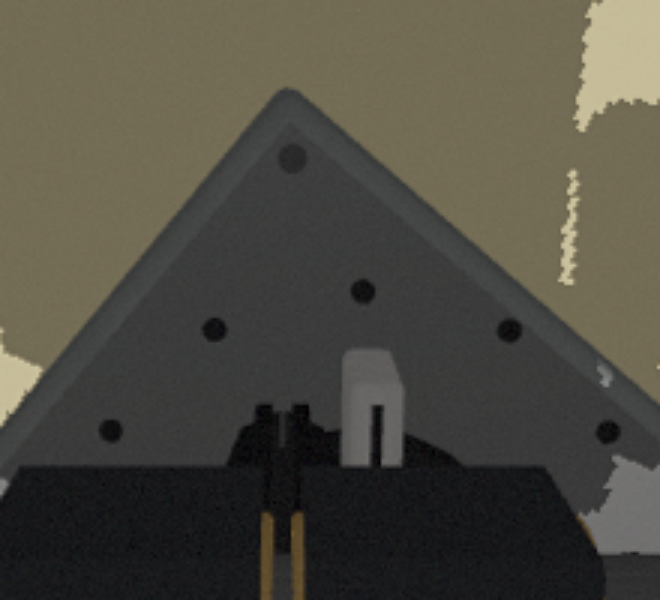

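The bar is at crop columns 342–403 and the fingertip pair at 255–310, so the gap is about 5 mm. I close it.

>>> arm_command(deltas=[{"dx": 0.0009,"dy": 0.0004,"dz": 0,"yaw": 0},{"dx": 0.0009,"dy": 0.0004,"dz": 0,"yaw": 0},{"dx": 0.0009,"dy": 0.0004,"dz": 0,"yaw": 0},{"dx": 0.0009,"dy": 0.0004,"dz": 0,"yaw": 0},{"dx": 0,"dy": 0,"dz": 0,"yaw": 0},{"dx": 0,"dy": 0,"dz": 0,"yaw": 0}])

```text
t: 4.0
eef_pos: [525.6, 296.8, 100.5]
tcp_rot: [3.142, 0.0, 2.009]
ft_force: [0.9, 0.2, -0.4]
opening: 0.007
grip_force: 0.0
```

>>> arm_command(deltas=[{"dx": 0.0009,"dy": 0.0004,"dz": 0,"yaw": 0},{"dx": 0,"dy": 0,"dz": 0,"yaw": 0},{"dx": 0,"dy": 0,"dz": 0,"yaw": 0}])

```text
t: 4.3
eef_pos: [526.5, 297.2, 100.6]
tcp_rot: [3.142, 0.0, 2.009]
ft_force: [1.0, 0.1, 0.5]
opening: 0.007
grip_force: 0.0
```

>>> arm_command(deltas=[{"dx": 0.0009,"dy": 0.0004,"dz": 0,"yaw": 0},{"dx": 0,"dy": 0,"dz": 0,"yaw": 0},{"dx": 0,"dy": 0,"dz": 0,"yaw": 0}])

```text
t: 4.6
eef_pos: [527.4, 297.6, 100.5]
tcp_rot: [3.142, -0.0, 2.009]
ft_force: [-0.1, 0.7, -0.3]
opening: 0.005
grip_force: 0.0
```

```bash
cat >> h.py <<'E'
C=np.array([554.2,264.8])
def orbit(deg,step=2.,r=None):
    s=state(); v=s['eef_pos'][:2]-C; n=round(deg/step); p=v.copy(); out=[]
    for k in range(1,n+1):
        a=-np.radians(step*k); q=np.array([[np.cos(a),-np.sin(a)],[np.sin(a),np.cos(a)]])@v
        dd=np.round((q-p)/1000,4); p=p+dd*1000; out.append(tuple(dd))
    print(n,'rows yaw',-step,[(float(a),float(b)) for a,b in out])
E
python3 -c "
from h import *
orbit(22)"
```

```text
11 rows yaw -2.0 [(0.0012, 0.0009), (0.0012, 0.0009), (0.0012, 0.0008), (0.0012, 0.0008), (0.0013, 0.0008), (0.0013, 0.0007), (0.0013, 0.0006), (0.0014, 0.0006), (0.0014, 0.0006), (0.0013, 0.0005), (0.0014, 0.0004)]
```

>>> arm_command(deltas=[{"dx": 0.0012,"dy": 0.0009,"dz": 0,"yaw": -2},{"dx": 0.0012,"dy": 0.0009,"dz": 0,"yaw": -2},{"dx": 0.0012,"dy": 0.0008,"dz": 0,"yaw": -2},{"dx": 0.0012,"dy": 0.0008,"dz": 0,"yaw": -2},{"dx": 0,"dy": 0,"dz": 0,"yaw": 0}])

```text
t: 5.1
eef_pos: [532.3, 301.1, 100.5]
tcp_rot: [3.141, 0.0, 1.869]
ft_force: [-0.4, 1.2, -0.4]
opening: 0.008
grip_force: 0.0
```

>>> arm_command(deltas=[{"dx": 0.0013,"dy": 0.0008,"dz": 0,"yaw": -2},{"dx": 0.0013,"dy": 0.0007,"dz": 0,"yaw": -2},{"dx": 0.0013,"dy": 0.0006,"dz": 0,"yaw": -2},{"dx": 0.0014,"dy": 0.0006,"dz": 0,"yaw": -2},{"dx": 0,"dy": 0,"dz": 0,"yaw": 0}])

```text
t: 5.6
eef_pos: [537.5, 303.7, 100.6]
tcp_rot: [3.141, -0.0, 1.73]
ft_force: [-0.3, -0.2, -0.9]
opening: 0.001
grip_force: 0.0
```

>>> arm_command(deltas=[{"dx": 0.0014,"dy": 0.0006,"dz": 0,"yaw": -2},{"dx": 0.0013,"dy": 0.0005,"dz": 0,"yaw": -2},{"dx": 0.0014,"dy": 0.0004,"dz": 0,"yaw": -2},{"dx": 0,"dy": 0,"dz": 0,"yaw": 0},{"dx": 0,"dy": 0,"dz": 0,"yaw": 0}])

```text
t: 6.1
eef_pos: [541.5, 305.2, 100.5]
tcp_rot: [-3.142, 0.0, 1.627]
ft_force: [-0.3, -0.0, -0.0]
opening: 0.004
grip_force: 0.0
```

```bash
cat >> h.py <<'E'
def bar():
    for n in("wrist","top"):
        d=cam(n); P=pts(d); Z=P[...,2]; s=state()
        rr=np.hypot(P[...,0]-C[0],P[...,1]-C[1]); ok=(d["range_z"]>0)&(rr<62)&(Z>90)&(Z<106)
        if n=="wrist": ok&=d["color"].min(-1)>60
        b=P[ok][:,:2].astype(np.float32)
        if len(b)<15: print(n,len(b)); continue
        q=cv2.minAreaRect(b); bp=cv2.boxPoints(q); e=bp[1]-bp[0]; f=bp[2]-bp[1]; e=e if np.hypot(*e)>np.hypot(*f) else f
        print(n,len(b),'ang',np.degrees(np.arctan2(e[1],e[0])).round(1),'size',np.round(q[1],1),'mean dir',np.degrees(np.arctan2(*(b.mean(0)-C)[::-1])).round(1))
    print(s['t'],s['eef_pos'].round(1),np.degrees(s['tcp_rot'][2]).round(1),s['ft_force'].round(1),np.round(s['moment'],2)); return
E
python3 -c "
from h import *
bar(); d=dict(np.load('/tmp/wrist.npz'))
cv2.imwrite('pics/w4.png',cv2.resize(d['color'][80:280,230:450],None,fx=3,fy=3)[:,:,::-1])"
```

```text
wrist 273 ang -66.4 size [10.1 10.9] mean dir 115.0
top 70 ang -64.1 size [10.9 58.4] mean dir 43.1
6.2 [541.5 305.2 100.5] 93.2 [-0.3 -0.2 -0.3] [-0.09  0.07  0.05]
```

View pics/w4.png

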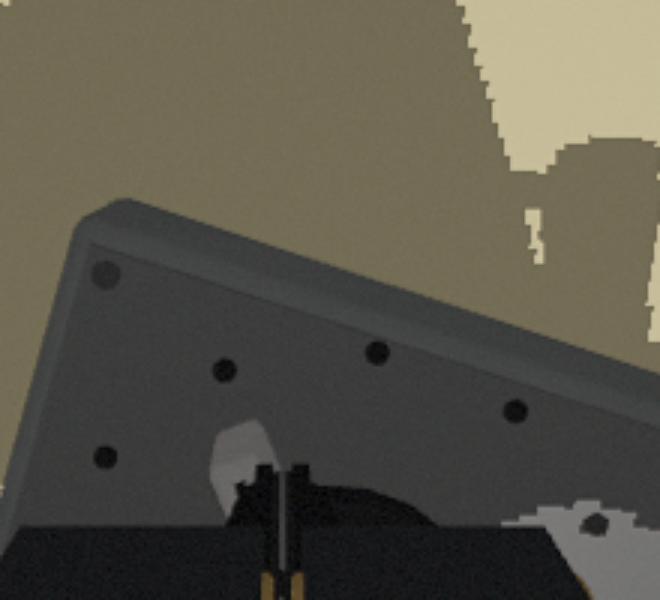

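The picture shows the bar tip still at 115° (crop about (240,450)), with the finger drawn over it and no force. I need to check whether the fingertip is really above the bar, so I measure its height.

Run:
```python
from h import *
d=dict(np.load('/tmp/wrist.npz')); P=pts(d)
for r in (234,238,243,248,254,260,270): print(r,[ (d["range_z"][r,c].round(), P[r,c].round()) for c in(318,331)])
E=np.linalg.inv(np.array(d["extrinsics"]))
for w in [(541.5,305.2,81.5),(541.5,305.2,100.5),(531,314.7,98)]:
    q=E@np.array([*w,1]); print(w,d["cx"]+d["fx"]*q[0]/-q[2], d["cy"]-d["fy"]*q[1]/-q[2],-q[2])
d=cam("scene"); print(d["extrinsics"][:3,3],d["range_z"].shape)
E=np.linalg.inv(np.array(d["extrinsics"])); q=E@np.array([541.5,305.2,81.5,1]);u,v=int(d["cx"]+d["fx"]*q[0]/-q[2]), int(d["cy"]-d["fy"]*q[1]/-q[2]);print(u,v)
cv2.imwrite('pics/s1.png',cv2.resize(d['color'][max(0,v-60):v+40,max(0,u-65):u+65],None,fx=6,fy=6,interpolation=cv2.INTER_CUBIC)[:,:,::-1])
```

```text
234 [(np.float32(190.0), array([537., 313.,  94.])), (np.float32(224.0), array([546., 303.,  62.]))]
238 [(np.float32(175.0), array([537., 317., 109.])), (np.float32(176.0), array([544., 317., 108.]))]
243 [(np.float32(167.0), array([537., 317., 117.])), (np.float32(168.0), array([544., 317., 116.]))]
248 [(np.float32(161.0), array([537., 317., 123.])), (np.float32(160.0), array([543., 318., 125.]))]
254 [(np.float32(154.0), array([538., 317., 131.])), (np.float32(154.0), array([543., 317., 131.]))]
260 [(np.float32(147.0), array([538., 317., 138.])), (np.float32(92.0), array([541., 340., 189.]))]
270 [(np.float32(138.0), array([538., 317., 147.])), (np.float32(85.0), array([541., 340., 196.]))]
(541.5, 305.2, 81.5) 324.99180987344926 240.22095342179986 204.60422234349176
(541.5, 305.2, 100.5) 325.0859850819732 252.51485467864924 186.23956006114287
(531, 314.7, 98) 306.7930506588411 233.48120957078328 186.08297922006577
[1444.0592198  -136.05973546  914.90853681] (400, 640)
423 182
```

View pics/s1.png

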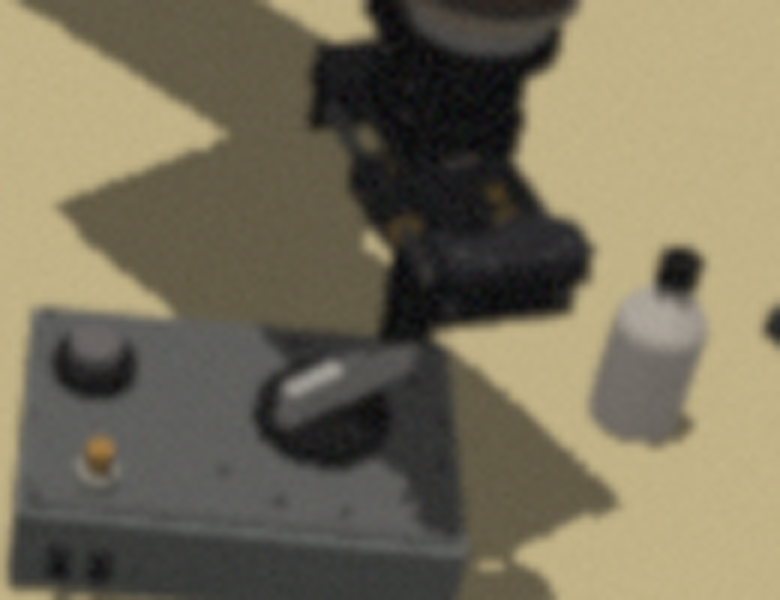

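In the scene view the finger is above and behind the bar tip (crop about (405,340)), and the dial hasn't moved. The depth suggests the closed tips are higher than I assumed, so I check that more closely.

Run:
```python
from h import *
d=dict(np.load('/tmp/wrist.npz')); P=pts(d)
for r in range(228,242): print(r,P[r,312:340:3,2].round().astype(int), P[r,312:340:3,1].round().astype(int))
d=dict(np.load('/tmp/scene.npz')); P=pts(d); Z=P[...,2]
m=(d["range_z"]>0)&(abs(P[...,0]-541)<25)&(abs(P[...,1]-305)<25)&(Z>60)&(d["color"].max(-1)<60)
v,u=np.nonzero(m)
for r in range(v.min(),v.max()+1,2):
    k=v==r; 
    if k.any(): print(r,u[k].min(),u[k].max(),P[r,u[k]].mean(0).round())
```

```text
228 [94 92 85 63 63 62 62 62 63 62] [317 316 314 307 307 307 307 307 307 307]
229 [94 95 86 62 62 63 62 65 62 62] [316 317 314 305 305 306 306 307 306 306]
230 [96 96 88 64 62 63 62 61 62 62] [316 316 314 305 305 305 305 305 305 306]
231 [98 97 89 63 63 62 62 62 62 63] [316 316 313 305 305 304 305 305 305 305]
232 [99 99 90 79 62 62 62 62 62 63] [316 316 313 309 304 304 304 304 304 304]
233 [100 100  92  81  61  62  62  63  64  63] [316 316 313 309 303 303 303 303 304 304]
234 [ 99 100  94  81  63  62  62  64  63  63] [315 315 313 309 303 302 302 303 303 303]
235 [101 105 105  85  64 104 105  63  62  63] [315 317 317 310 302 317 317 302 302 302]
236 [101 106 108  86  62 107 107  62  61  62] [314 316 317 309 301 317 317 301 301 301]
237 [100 108 108 104 103 108 108  63  64  63] [314 316 317 315 315 317 317 301 301 301]
238 [101 110 109 105 106 110 109  62  62  62] [313 317 317 315 316 317 317 300 300 300]
239 [101 111 111 108 106 111 110  63  63  63] [313 317 317 316 315 317 317 299 300 300]
240 [100 113 112 108 109 114 113  63  63  63] [312 317 317 315 315 317 317 299 299 299]
241 [1
[... 222 characters left out ...]
65.]
137 424 443 [552. 298. 256.]
139 423 443 [552. 298. 249.]
141 422 444 [553. 300. 243.]
143 422 443 [553. 299. 237.]
145 425 443 [557. 303. 232.]
147 420 442 [553. 299. 223.]
149 422 442 [557. 302. 219.]
151 423 441 [560. 298. 214.]
153 424 439 [560. 302. 207.]
155 425 439 [562. 304. 202.]
157 438 438 [566. 319. 196.]
163 424 424 [540. 294. 157.]
165 424 426 [548. 294. 156.]
167 423 427 [549. 295. 149.]
169 422 428 [550. 296. 142.]
171 422 429 [550. 299. 134.]
173 422 428 [551. 299. 127.]
175 422 428 [550. 300. 119.]
177 421 429 [550. 302. 111.]
179 421 427 [547. 301. 101.]
185 426 427 [533. 321.  62.]
187 419 428 [548. 301.  70.]
189 417 427 [556. 296.  69.]
191 424 428 [557. 311.  60.]
```

Closed, the tips sit at about TCP height (reading ~104, with a +2.5 bias), so the finger passed over the bar without touching it. I raise, go back, and descend about 18 mm lower.

>>> arm_command(deltas=[{"dx": 0,"dy": 0,"dz": 0.01,"yaw": 0},{"dx": -0.005,"dy": -0.0015,"dz": 0,"yaw": 5},{"dx": -0.005,"dy": -0.0015,"dz": 0,"yaw": 5},{"dx": -0.005,"dy": -0.0015,"dz": 0,"yaw": 6},{"dx": -0.005,"dy": -0.0015,"dz": 0,"yaw": 6},{"dx": 0,"dy": 0,"dz": 0,"yaw": 0},{"dx": 0,"dy": 0,"dz": -0.01,"yaw": 0},{"dx": 0,"dy": 0,"dz": -0.005,"yaw": 0},{"dx": 0,"dy": 0,"dz": -0.005,"yaw": 0},{"dx": 0,"dy": 0,"dz": 0,"yaw": 0}])

```text
t: 7.25
eef_pos: [521.3, 299.1, 89.5]
tcp_rot: [-3.14, -0.0, 2.008]
ft_force: [0.6, -0.4, -0.3]
opening: 0.005
grip_force: 0.0
```

>>> arm_command(deltas=[{"dx": 0,"dy": 0,"dz": -0.003,"yaw": 0},{"dx": 0,"dy": 0,"dz": -0.003,"yaw": 0},{"dx": 0,"dy": 0,"dz": -0.002,"yaw": 0},{"dx": 0,"dy": 0,"dz": 0,"yaw": 0}])

```text
t: 7.65
eef_pos: [521.5, 299.2, 82.3]
tcp_rot: [-3.141, -0.0, 2.009]
ft_force: [0.4, -0.3, 0.4]
opening: 0.003
grip_force: 0.0
```

>>> arm_command(deltas=[{"dx": 0.0009,"dy": 0.0004,"dz": 0,"yaw": 0},{"dx": 0.0009,"dy": 0.0004,"dz": 0,"yaw": 0},{"dx": 0,"dy": 0,"dz": 0,"yaw": 0},{"dx": 0,"dy": 0,"dz": 0,"yaw": 0}])

```text
t: 8.05
eef_pos: [523.4, 300.0, 82.6]
tcp_rot: [3.141, 0.0, 2.009]
ft_force: [-1.1, -0.5, 0.1]
opening: 0.001
grip_force: 0.0
```

>>> arm_command(deltas=[{"dx": 0.0009,"dy": 0.0004,"dz": 0,"yaw": 0},{"dx": 0.0009,"dy": 0.0004,"dz": 0,"yaw": 0},{"dx": 0,"dy": 0,"dz": 0,"yaw": 0},{"dx": 0,"dy": 0,"dz": 0,"yaw": 0}])

```text
t: 8.45
eef_pos: [525.1, 300.8, 82.6]
tcp_rot: [-3.142, -0.0, 2.009]
ft_force: [-1.2, 0.7, 0.4]
opening: 0.003
grip_force: 0.4
```

```bash
python3 -c "
from h import *
bar(); d=dict(np.load('/tmp/wrist.npz')); P=pts(d)
for r in range(225,246,3): print(r,P[r,305:345:3,2].round().astype(int))
orbit(22)"
```

```text
wrist 280 ang 18.6 size [9.8 4.8] mean dir 114.0
top 60 ang -65.0 size [11.7 50.4] mean dir -56.3
8.55 [525.1 300.8  82.5] 115.1 [-1.2 -0.   0.6] [-0.08  0.17 -0.  ]
225 [62 63 61 64 63 63 63 63 63 62 62 62 64 63]
228 [64 62 63 63 63 61 63 62 63 63 63 62 62 63]
231 [62 63 62 63 62 62 62 63 63 62 62 61 62 63]
234 [63 62 62 62 63 63 63 63 64 62 63 63 81 82]
237 [62 62 61 62 90 88 87 86 90 90 62 82 85 87]
240 [256  63  63  63  95  95  91  91  94  93  64  84  89  91]
243 [63 63 99 99 98 99 95 95 98 99 99 85 93 96]
11 rows yaw -2.0 [(0.0013, 0.001), (0.0013, 0.0009), (0.0013, 0.0009), (0.0014, 0.0009), (0.0014, 0.0008), (0.0014, 0.0008), (0.0015, 0.0007), (0.0015, 0.0006), (0.0015, 0.0006), (0.0015, 0.0006), (0.0015, 0.0005)]
```

>>> arm_command(deltas=[{"dx": 0.0013,"dy": 0.001,"dz": 0,"yaw": -2},{"dx": 0.0013,"dy": 0.0009,"dz": 0,"yaw": -2},{"dx": 0.0013,"dy": 0.0009,"dz": 0,"yaw": -2},{"dx": 0.0014,"dy": 0.0009,"dz": 0,"yaw": -2},{"dx": 0,"dy": 0,"dz": 0,"yaw": 0}])

```text
t: 9.05
eef_pos: [530.1, 304.5, 82.5]
tcp_rot: [-3.141, -0.0, 1.869]
ft_force: [-2.5, -0.2, 1.7]
opening: 0.004
grip_force: 1.8
```

>>> arm_command(deltas=[{"dx": 0.0014,"dy": 0.0008,"dz": 0,"yaw": -2},{"dx": 0.0014,"dy": 0.0008,"dz": 0,"yaw": -2},{"dx": 0.0015,"dy": 0.0007,"dz": 0,"yaw": -2},{"dx": 0.0015,"dy": 0.0006,"dz": 0,"yaw": -2},{"dx": 0,"dy": 0,"dz": 0,"yaw": 0}])

```text
t: 9.55
eef_pos: [536.6, 307.5, 82.6]
tcp_rot: [3.141, -0.0, 1.73]
ft_force: [-0.8, 0.0, 0.2]
opening: 0.007
grip_force: 0.0
```

```bash
python3 -c "
from h import *
bar(); orbit(20)"
```

```text
wrist 263 ang 25.2 size [11.9  6.7] mean dir 86.6
top 63 ang 85.0 size [55.3  9.8] mean dir -67.1
9.65 [536.4 307.4  82.5] 99.2 [-0.5 -0.5  0.2] [-0.12  0.03 -0.03]
10 rows yaw -2.0 [(0.0015, 0.0006), (0.0015, 0.0005), (0.0015, 0.0005), (0.0016, 0.0005), (0.0016, 0.0003), (0.0015, 0.0004), (0.0016, 0.0002), (0.0016, 0.0003), (0.0016, 0.0001), (0.0016, 0.0001)]
```

It snapped into click 1 (bar at 85°). Next, the second click, with the finger going to yaw ≈ 67°.

```bash
python3 -c "
from h import *
orbit(92)"
```

```text
46 rows yaw -2.0 [(0.0015, 0.0006), (0.0015, 0.0005), (0.0015, 0.0005), (0.0016, 0.0005), (0.0016, 0.0003), (0.0015, 0.0004), (0.0016, 0.0002), (0.0016, 0.0003), (0.0016, 0.0001), (0.0016, 0.0001), (0.0017, 0.0001), (0.0016, -0.0), (0.0016, -0.0001), (0.0016, -0.0001), (0.0016, -0.0002), (0.0016, -0.0002), (0.0016, -0.0003), (0.0015, -0.0004), (0.0016, -0.0004), (0.0015, -0.0004), (0.0016, -0.0005), (0.0015, -0.0006), (0.0015, -0.0006), (0.0014, -0.0007), (0.0015, -0.0007), (0.0014, -0.0007), (0.0014, -0.0009), (0.0014, -0.0008), (0.0013, -0.0009), (0.0013, -0.001), (0.0013, -0.001), (0.0012, -0.001), (0.0012, -0.0011), (0.0011, -0.0011), (0.0011, -0.0012), (0.0011, -0.0012), (0.001, -0.0012), (0.001, -0.0013), (0.001, -0.0013), (0.0009, -0.0014), (0.0008, -0.0013), (0.0008, -0.0014), (0.0007, -0.0015), (0.0007, -0.0014), (0.0007, -0.0015), (0.0006, -0.0015)]
```

>>> arm_command(deltas=[{"dx": 0.0015,"dy": 0.0006,"dz": 0,"yaw": -2},{"dx": 0.0015,"dy": 0.0005,"dz": 0,"yaw": -2},{"dx": 0.0015,"dy": 0.0005,"dz": 0,"yaw": -2},{"dx": 0.0016,"dy": 0.0005,"dz": 0,"yaw": -2},{"dx": 0.0016,"dy": 0.0003,"dz": 0,"yaw": -2},{"dx": 0.0015,"dy": 0.0004,"dz": 0,"yaw": -2},{"dx": 0.0016,"dy": 0.0002,"dz": 0,"yaw": -2},{"dx": 0.0016,"dy": 0.0003,"dz": 0,"yaw": -2},{"dx": 0.0016,"dy": 0.0001,"dz": 0,"yaw": -2},{"dx": 0.0016,"dy": 0.0001,"dz": 0,"yaw": -2},{"dx": 0,"dy": 0,"dz": 0,"yaw": 0}])

```text
t: 10.75
eef_pos: [551.4, 311.0, 82.5]
tcp_rot: [-3.141, 0.0, 1.381]
ft_force: [-3.2, 1.4, 0.5]
opening: 0.004
grip_force: 1.9
```

>>> arm_command(deltas=[{"dx": 0.0017,"dy": 0.0001,"dz": 0,"yaw": -2},{"dx": 0.0016,"dy": 0,"dz": 0,"yaw": -2},{"dx": 0.0016,"dy": -0.0001,"dz": 0,"yaw": -2},{"dx": 0.0016,"dy": -0.0001,"dz": 0,"yaw": -2},{"dx": 0.0016,"dy": -0.0002,"dz": 0,"yaw": -2},{"dx": 0.0016,"dy": -0.0002,"dz": 0,"yaw": -2},{"dx": 0,"dy": 0,"dz": 0,"yaw": 0}])

```text
t: 11.45
eef_pos: [561.9, 310.3, 82.6]
tcp_rot: [3.141, -0.0, 1.172]
ft_force: [0.0, -0.1, -0.3]
opening: 0.001
grip_force: 0.0
```

```bash
python3 -c "
from h import *
bar()"
```

```text
wrist 285 ang -7.1 size [ 6.  11.5] mean dir 56.7
top 63 ang 54.8 size [60.6  9.8] mean dir 25.0
11.55 [561.7 310.4  82.6] 67.2 [-0.  -0.2 -0.6] [-0.13  0.05  0.03]
```

Click 2 is in (bar at 55°). Now the third.

>>> arm_command(deltas=[{"dx": 0.0016,"dy": -0.0003,"dz": 0,"yaw": -2},{"dx": 0.0015,"dy": -0.0004,"dz": 0,"yaw": -2},{"dx": 0.0016,"dy": -0.0004,"dz": 0,"yaw": -2},{"dx": 0.0015,"dy": -0.0004,"dz": 0,"yaw": -2},{"dx": 0.0016,"dy": -0.0005,"dz": 0,"yaw": -2},{"dx": 0.0015,"dy": -0.0006,"dz": 0,"yaw": -2},{"dx": 0.0015,"dy": -0.0006,"dz": 0,"yaw": -2},{"dx": 0.0014,"dy": -0.0007,"dz": 0,"yaw": -2},{"dx": 0.0015,"dy": -0.0007,"dz": 0,"yaw": -2},{"dx": 0.0014,"dy": -0.0007,"dz": 0,"yaw": -2},{"dx": 0.0014,"dy": -0.0009,"dz": 0,"yaw": -2},{"dx": 0.0014,"dy": -0.0008,"dz": 0,"yaw": -2},{"dx": 0.0013,"dy": -0.0009,"dz": 0,"yaw": -2},{"dx": 0.0013,"dy": -0.001,"dz": 0,"yaw": -2},{"dx": 0.0013,"dy": -0.001,"dz": 0,"yaw": -2},{"dx": 0,"dy": 0,"dz": 0,"yaw": 0},{"dx": 0,"dy": 0,"dz": 0,"yaw": 0}])

```text
t: 13.25
eef_pos: [583.3, 300.5, 82.5]
tcp_rot: [3.141, 0.0, 0.649]
ft_force: [0.4, 0.2, 0.1]
opening: 0.005
grip_force: 0.0
```

```bash
python3 -c "
from h import *
bar();orbit(28)"
```

```text
wrist 289 ang -38.4 size [ 5.9 11.4] mean dir 26.9
top 74 ang 24.4 size [80.2 11.2] mean dir 16.7
13.35 [583.3 300.6  82.6] 37.2 [ 0.9 -0.1  1. ] [-0.12  0.18 -0.01]
14 rows yaw -2.0 [(0.0012, -0.001), (0.0012, -0.0011), (0.0012, -0.0011), (0.0011, -0.0012), (0.0011, -0.0012), (0.001, -0.0012), (0.001, -0.0013), (0.0009, -0.0013), (0.0009, -0.0014), (0.0009, -0.0013), (0.0008, -0.0014), (0.0007, -0.0014), (0.0007, -0.0015), (0.0007, -0.0015)]
```

Click 3 is in (25°). Now the fourth, in two parts.

>>> arm_command(deltas=[{"dx": 0.0012,"dy": -0.001,"dz": 0,"yaw": -2},{"dx": 0.0012,"dy": -0.0011,"dz": 0,"yaw": -2},{"dx": 0.0012,"dy": -0.0011,"dz": 0,"yaw": -2},{"dx": 0.0011,"dy": -0.0012,"dz": 0,"yaw": -2},{"dx": 0.0011,"dy": -0.0012,"dz": 0,"yaw": -2},{"dx": 0.001,"dy": -0.0012,"dz": 0,"yaw": -2},{"dx": 0.001,"dy": -0.0013,"dz": 0,"yaw": -2},{"dx": 0.0009,"dy": -0.0013,"dz": 0,"yaw": -2},{"dx": 0.0009,"dy": -0.0014,"dz": 0,"yaw": -2},{"dx": 0.0009,"dy": -0.0013,"dz": 0,"yaw": -2},{"dx": 0.0008,"dy": -0.0014,"dz": 0,"yaw": -2},{"dx": 0.0007,"dy": -0.0014,"dz": 0,"yaw": -2},{"dx": 0,"dy": 0,"dz": 0,"yaw": 0}])

```text
t: 14.65
eef_pos: [595.3, 285.7, 82.5]
tcp_rot: [-3.142, 0.0, 0.229]
ft_force: [0.0, 0.5, -0.1]
opening: 0.005
grip_force: 0.5
```

>>> arm_command(deltas=[{"dx": 0.0007,"dy": -0.0015,"dz": 0,"yaw": -2},{"dx": 0.0007,"dy": -0.0015,"dz": 0,"yaw": -2},{"dx": 0,"dy": 0,"dz": 0,"yaw": 0},{"dx": 0,"dy": 0,"dz": 0,"yaw": 0}])

```text
t: 15.05
eef_pos: [596.8, 282.6, 82.6]
tcp_rot: [3.141, -0.0, 0.161]
ft_force: [0.5, 0.3, -0.6]
opening: 0.002
grip_force: 0.0
```

```bash
python3 -c "
from h import *
bar()"
```

```text
wrist 267 ang -65.9 size [ 6.  11.6] mean dir -2.9
top 42 ang -5.4 size [ 9.5 83.1] mean dir -168.4
15.15 [596.7 282.7  82.6] 9.2 [-0.1 -0.6  0.6] [-0.04  0.18 -0.01]
```

Click 4 is in (bar at −5°). I back off, raise and go over to the button.

>>> arm_command(deltas=[{"dx": 0,"dy": 0.004,"dz": 0,"yaw": 0},{"dx": 0,"dy": 0.002,"dz": 0.01,"yaw": 0},{"dx": 0,"dy": 0,"dz": 0.03,"yaw": 0},{"dx": 0,"dy": 0,"dz": 0.03,"yaw": 0},{"dx": -0.01,"dy": -0.013,"dz": 0.01,"yaw": 0},{"dx": -0.016,"dy": -0.022,"dz": 0,"yaw": 0},{"dx": -0.016,"dy": -0.022,"dz": 0,"yaw": 0},{"dx": -0.016,"dy": -0.022,"dz": 0,"yaw": 0},{"dx": -0.016,"dy": -0.022,"dz": 0,"yaw": 0},{"dx": -0.016,"dy": -0.022,"dz": 0,"yaw": 0},{"dx": -0.006,"dy": -0.0055,"dz": 0,"yaw": 0},{"dx": 0,"dy": 0,"dz": 0,"yaw": 0},{"dx": 0,"dy": 0,"dz": 0,"yaw": 0}])

```text
t: 16.45
eef_pos: [501.6, 160.8, 163.1]
tcp_rot: [-3.142, -0.001, 0.159]
ft_force: [-0.5, 0.4, 0.3]
opening: 0.004
grip_force: 0.0
```

Run:
```python
from h import *
bar()
for n in("wrist","top","scene"):
    d=cam(n) if n=="scene" else dict(np.load(f'/tmp/{n}.npz')); P=pts(d)
    m=(d["range_z"]>0)&(np.hypot(P[...,0]-500,P[...,1]-160.5)<20)&(P[...,2]>68)&(P[...,2]<98)
    if m.sum()>5: print(n,m.sum(),P[m].mean(0).round(1),np.percentile(P[m][:,2],[10,50,90]).round(1),P[m].min(0).round(),P[m].max(0).round())
d=dict(np.load('/tmp/wrist.npz'));save(d,"pics/w5.png",1.25)
```

```text
wrist 2385 ang -5.5 size [10.8 84. ] mean dir -9.3
top 0
16.55 [501.5 160.9 162.6] 9.1 [ 0.2  0.2 -0.5] [-0.09  0.14  0.01]
wrist 1913 [501.7 160.8  79.4] [73.9 80.3 84.9] [480. 141.  73.] [520. 180.  87.]
scene 81 [505.9 159.5  76.6] [69.7 78.2 82. ] [482. 141.  69.] [518. 179.  83.]
```

View pics/w5.png

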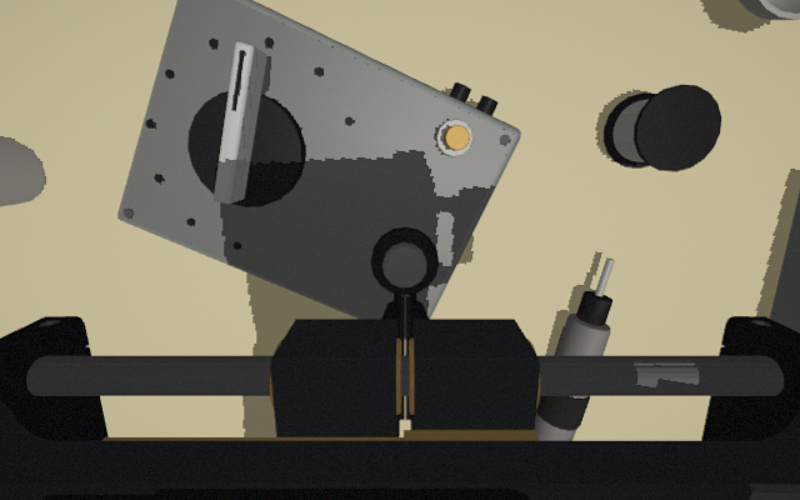

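The bar lies at −5.5°, beside the fourth dot. The button is at (405,263), in line with the finger. I compute its centre.

Run:
```python
from h import *
d=dict(np.load('/tmp/wrist.npz')); P=pts(d)
print(P[205:218,318:331].reshape(-1,3).mean(0).round(1), P[211,324].round(1))
g=d["color"][185:240,290:355]; 
m=(g.min(-1)>45)&(abs(P[185:240,290:355,2]-84)<5); print(P[185:240,290:355][m].mean(0).round(1),P[185:240,290:355][m].min(0).round(1),P[185:240,290:355][m].max(0).round(1),m.sum())
```

```text
[502.3 160.9  84.5] [502.5 160.9  85.2]
[501.  161.3  84.1] [487.  147.7  79.2] [513.6 174.7  86.6] 954
```

>>> arm_command(deltas=[{"dx": 0,"dy": 0,"dz": -0.02,"yaw": 0},{"dx": 0,"dy": 0,"dz": -0.025,"yaw": 0},{"dx": 0,"dy": 0,"dz": -0.015,"yaw": 0},{"dx": 0,"dy": 0,"dz": -0.01,"yaw": 0},{"dx": 0,"dy": 0,"dz": 0,"yaw": 0}])

```text
t: 17.1
eef_pos: [500.5, 160.4, 91.4]
tcp_rot: [3.141, 0.002, 0.159]
ft_force: [-0.3, 0.2, 0.6]
opening: 0.002
grip_force: 0.0
```

>>> arm_command(deltas=[{"dx": 0,"dy": 0,"dz": -0.003,"yaw": 0},{"dx": 0,"dy": 0,"dz": -0.003,"yaw": 0},{"dx": 0,"dy": 0,"dz": -0.002,"yaw": 0},{"dx": 0,"dy": 0,"dz": -0.002,"yaw": 0},{"dx": 0,"dy": 0,"dz": 0,"yaw": 0},{"dx": 0,"dy": 0,"dz": 0,"yaw": 0}])

```text
t: 17.7
eef_pos: [500.8, 160.1, 82.7]
tcp_rot: [3.141, -0.0, 0.159]
ft_force: [0.8, -0.5, 0.3]
opening: 0.002
grip_force: 0.0
```

>>> arm_command(deltas=[{"dx": 0,"dy": 0,"dz": -0.001,"yaw": 0},{"dx": 0,"dy": 0,"dz": -0.001,"yaw": 0},{"dx": 0,"dy": 0,"dz": 0,"yaw": 0},{"dx": 0,"dy": 0,"dz": 0,"yaw": 0}])

```text
t: 18.1
eef_pos: [500.9, 160.1, 80.6]
tcp_rot: [3.141, -0.0, 0.159]
ft_force: [0.5, -0.7, 1.2]
opening: 0.008
grip_force: 0.8
```

>>> arm_command(deltas=[{"dx": 0,"dy": 0,"dz": -0.001,"yaw": 0},{"dx": 0,"dy": 0,"dz": -0.001,"yaw": 0},{"dx": 0,"dy": 0,"dz": 0,"yaw": 0},{"dx": 0,"dy": 0,"dz": 0,"yaw": 0}])

```text
t: 18.5
eef_pos: [500.9, 160.1, 78.6]
tcp_rot: [3.141, -0.0, 0.159]
ft_force: [0.4, 0.4, 2.4]
opening: 0.002
grip_force: 1.4
```

Contact came at about 81–82. I carry on to the bottom stop.

>>> arm_command(deltas=[{"dx": 0,"dy": 0,"dz": -0.001,"yaw": 0},{"dx": 0,"dy": 0,"dz": -0.001,"yaw": 0},{"dx": 0,"dy": 0,"dz": 0,"yaw": 0},{"dx": 0,"dy": 0,"dz": 0,"yaw": 0}])

```text
t: 18.9
eef_pos: [500.9, 160.1, 76.6]
tcp_rot: [3.141, -0.0, 0.159]
ft_force: [0.3, 0.8, 4.4]
opening: 0.007
grip_force: 2.0
```

>>> arm_command(deltas=[{"dx": 0,"dy": 0,"dz": -0.0005,"yaw": 0},{"dx": 0,"dy": 0,"dz": -0.0005,"yaw": 0},{"dx": 0,"dy": 0,"dz": 0,"yaw": 0},{"dx": 0,"dy": 0,"dz": 0,"yaw": 0}])

```text
t: 19.3
eef_pos: [500.9, 160.2, 75.6]
tcp_rot: [3.142, -0.0, 0.159]
ft_force: [0.1, -0.7, 3.2]
opening: 0.005
grip_force: 2.3
```

>>> arm_command(deltas=[{"dx": 0,"dy": 0,"dz": -0.0005,"yaw": 0},{"dx": 0,"dy": 0,"dz": -0.0005,"yaw": 0},{"dx": 0,"dy": 0,"dz": 0,"yaw": 0},{"dx": 0,"dy": 0,"dz": 0,"yaw": 0}])

```text
t: 19.7
eef_pos: [500.9, 160.1, 75.1]
tcp_rot: [3.141, -0.001, 0.159]
ft_force: [-2.1, 0.1, 11.3]
opening: 0.005
grip_force: 5.8
```

>>> arm_command(deltas=[{"dx": 0,"dy": 0,"dz": -0.0003,"yaw": 0},{"dx": 0,"dy": 0,"dz": -0.0003,"yaw": 0},{"dx": 0,"dy": 0,"dz": 0,"yaw": 0},{"dx": 0,"dy": 0,"dz": 0,"yaw": 0}])

```text
t: 20.1
eef_pos: [500.9, 160.1, 74.9]
tcp_rot: [3.141, -0.001, 0.159]
ft_force: [-4.3, -0.9, 18.7]
opening: 0.001
grip_force: 9.2
```

The button is at the bottom stop (force rising steeply at 75 mm). I release and go clear upward.

>>> arm_command(deltas=[{"dx": 0,"dy": 0,"dz": 0.003,"yaw": 0},{"dx": 0,"dy": 0,"dz": 0.007,"yaw": 0},{"dx": 0,"dy": 0,"dz": 0.02,"yaw": 0},{"dx": 0,"dy": 0,"dz": 0.03,"yaw": 0},{"dx": 0,"dy": 0,"dz": 0.03,"yaw": 0},{"dx": 0,"dy": 0,"dz": 0.01,"yaw": 0},{"dx": 0,"dy": 0,"dz": 0,"yaw": 0},{"dx": 0,"dy": 0,"dz": 0,"yaw": 0},{"dx": 0,"dy": 0,"dz": 0,"yaw": 0}])

```text
t: 21.0
eef_pos: [500.2, 160.0, 172.6]
tcp_rot: [3.141, 0.003, 0.159]
ft_force: [-0.2, -0.2, -0.6]
opening: 0.005
grip_force: 0.0
```

Run:
```python
from h import *
bar(); d=dict(np.load('/tmp/wrist.npz')); P=pts(d)
m=(np.hypot(P[...,0]-501,P[...,1]-161)<8)&(P[...,2]<95)&(P[...,2]>65); print('button z',np.median(P[m][:,2]),m.sum())
```

```text
wrist 2225 ang -5.7 size [11.2 83.8] mean dir -9.2
top 0
21.1 [500.4 160.  172.8] 9.1 [-0.2 -0.5 -0.3] [-0.05  0.13  0.01]
button z 84.4742903411107 304
```

```bash
python3 -c "
from h import *
print(job_done())"
```

```text
the job is handed in; nothing more can be done
None
```

The job is handed in: the pointer dial rests in the fourth click clockwise (bar measured at about −5.5°, against about 115° at the start), and then that box's button was pressed to its stop and came back up, all in about 21 s. My first pass went over the bar without touching it, so I redid it lower.

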